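# Sweep the offcuts off the carving board

### The arm

A 6-joint arm with a two-finger parallel gripper is mounted at the origin on the work surface. World frame = base frame: x ahead of the robot, y to its left, z up, the work surface at z = 0. Lengths are in m, angles in rad, forces in N, time in s.
With the tool pointing down it reaches from about 0.325 to 0.9 m from the base axis. Payload 3.5 kg.
Tool frame: the origin (TCP) lies on the centre line of the jaws, within the pads' length; the fingertips stand 14 mm ahead of it and the grasp point (between the pads) lies 5 mm behind it; z points along the fingers, y is the line along which they close (so a half turn about z gives the same grasp; the last joint's range is limited). The gripper opens to 85 mm and grips with 20 to 120 N. Pads are 22 mm wide; open, the fingers measure 114 mm over their backs; the gripper's body (76 mm by 85 mm) begins 54 mm behind the grasp point. The pads swing forward as they close: fully open they stand 13 mm farther back than shut.
Start: joints at [-1.208, 0.276, -0.026, 1.268, 0, 1.467], TCP at [0.281, -0.558, 0.245] pointing down, gripper open.
Joint ranges: [-3.12, 3.12], [-0.85, 1.88], [-1.08, 1.24], [-1.95, 2.15], [-1.57, 1.53], [-3.14, 3.14]. Speed limits (rad/s): [2.57, 2.57, 3.14, 3.14, 3.14, 3.14].

### API

Orientations are given as a rotation vector (axis times angle).
In Python, from station import env, optics, finder gives the robot as it stands. The module is installed in compiled form; this text tells all that it offers.
- The arm moves only by the tool move_arm, never from a script. Its argument "commands" is a list of rows, each an object of numbers: "tx", "ty", "tz": the shift along the tool's x, y, z in cm; "twist": the turn about the tool's z in rad; "jaw": the opening, from -1 (shut) to 1 (fully open). A call has 1 to 8 rows; each row shifts and turns the commanded pose from where the row before left it, along the tool's axes as they then stand; what a row does not reach is not made up. A row lasts 1/8 s, in which the tool goes at most 62.5 mm and 10.7 degrees, less where a joint would pass 70% of its speed; a pose out of reach is approached as far as the arm can. A call is refused whole if a number of a shift passes 6.25 or a number of a turn 0.188, either way. A call with a gripper value outside its range is refused whole. The fingers move at their own pace and stop on an object; "newtons" is the grip in N (left out, the last holds). Time passes only in rows, so rows that do not move let the fingers close. It gives the time, the measured TCP pose, the force, the opening and the grip force at its end, in the units of the state.
- env.sense(): the state, without advancing time (a new reading comes with each control period).
- optics.snapshot(name): name is "scene" or "top"; returns a dict with "img" (384x512x3 uint8, red, green, blue), "vfov" (degrees; the focal length in pixels is half the picture's height over the tangent of half this angle, whatever the lens; pixels are square), "cx", "cy" (the principal point, pixels), "T" (4x4, takes a point from camera to world coordinates). Camera axes: x right, y down, z forward; pixel columns grow to the right and rows downward; lengths in m; the calibration is good to about 2 mm. A picture is of the moment at which its call begins. There is no depth.
- env.job_done(): hands the job in; it is judged then, once.
Trained networks look in the newest picture that a camera, given by its name, has taken for a name from the list of things; names that differ only in an ending like _2 or _b are one class to them, and where a whole thing is asked for, a point or a joint stands for the part that bears it (a point fixed in the world has none). Each returns a list of dicts, best first, with "score" (0 to 1); they miss things now and then, are a little off and sometimes report something else, mostly with a low value. They report only what shows in the picture. A call takes as long as a camera call.
- finder.outline_of(camera, target): "mask" (384x512 bool, what is visible of it) and "at" ([column, row] in pixels, amid what is visible of it).
- finder.spot_point(camera, target): "at" ([column, row] in pixels: a listed point, or the origin of a listed thing).
The state is a dict: "time": time; "joint_pos": joint angles; "joint_vel": joint speeds; "effort": joint torques, N m; "tcp_pos": TCP position; "orientation": TCP orientation; "ft_force": force on the tool from outside, world axes, zero at the start; "torque": the same for the moment, N m; "grip_width": finger opening in m; "grip_force": force on a finger pad.
Only numpy, scipy, OpenCV 4.12 (cv2) and the standard library are available. Lean on these libraries where they do the work, as an engineer would, in place of code of your own. Each camera call takes 0.05 s, during which the arm holds its last target. There are 200 camera calls.

### The job

Clear the carving board: with the fingertips, sweep the three wooden offcuts (the plain block, the notched block and the round dowel slice) along the board and off its open end so that all three drop into the open scrap box. Only push them, do not pick them up. Leave the finished finial and drawer knob standing where they are on the board.

Things in the scene. Friction and masses are not known exactly. Their poses are not given: they have to be found in the camera images.
- stand_top (a point): centre of the top face of the raised carving board, a fixed stand 330 mm (its x) by 280 mm (its y), top 70 mm above the bench. Its z is up. A fence 14 mm wide and 15 mm high runs along its whole front edge (-x) and rear edge (+x); the clear width between them is 302 mm. The two ends at +y and -y are open, without a lip. The board is turned by up to 0.2 rad
- scrap_box_in (a point): centre of the inner floor (6 mm above the bench) of the open, empty plywood scrap box, fixed, 330 mm (x) by 150 mm (y) by 55 mm high outside, walls 6 mm. It stands square to the board, its long side 4 mm from one open end of the board (+y or -y end, it varies), its centre 219 mm from the board's centre; its rim is 15 mm below the board's top. Axes parallel to the board's
- stone_case: closed dark wooden case for honing stones, fixed, same footprint as the scrap box (330 by 150 mm), 50 mm high, at the board's other end. Not part of the job. Origin under its centre
- offcut_block: offcut: plain rectangular wooden block 50 (x) by 30 (y) by 22 mm high, loose on the board; origin at its centre, which lies 11 mm above the board at the start; z up. About 25 g, slides on wood
- offcut_notched: offcut: L-shaped (notched) wooden block, 22 mm high, loose on the board: a bar 48 (x) by 18 mm (y, from -3 to +15 mm) with a foot 22 mm wide (x from -24 to -2 mm) reaching to y = -21 mm; origin at the middle of its height inside the bar; its centre of mass is at x = -4 mm, y = 0, which lies 11 mm above the board at the start; z up. About 20 g
- offcut_disc: offcut: round slice of dowel, 44 mm diameter, 22 mm high, lying flat on the board; origin at its centre, which lies 11 mm above the board at the start; z up. About 23 g
- finial: finished turned finial standing on the board, 34 mm diameter foot, slim pointed top, 50 mm high, loose, 50 g; origin at the centre of its foot, z up. Finial and offcuts lie in four lanes about 74 mm apart across the board's x, one in each, in any order, each within 50 mm (along the board's y) of its middle
- drawer_knob: finished turned drawer knob standing on the board 50 to 60 mm from the finial on its +y side (board axes), in the finial's lane, 28 mm diameter foot, waisted stem, 26 mm head, 44 mm high, loose, 40 g; origin at the centre of its foot, z up

How it is judged:
At the end, for the whole second after the job is handed in: All three offcuts lie at rest (under 0.03 m/s) inside the scrap box: centres within its inner walls and less than 46 mm above its floor. Finial and drawer knob stand upright (within 0.2 rad) within 15 mm of where they were (x of offcut_block in the frame of scrap_box_in between -0.159 and 0.159 m and y of offcut_block in the frame of scrap_box_in between -0.069 and 0.069 m and z of each of offcut_block, offcut_notched, offcut_disc in the frame of scrap_box_in below 0.046 m and linear speed of each of offcut_block, offcut_notched, offcut_disc below 0.03 m/s and x of offcut_notched in the frame of scrap_box_in between -0.159 and 0.159 m and y of offcut_notched in the frame of scrap_box_in between -0.069 and 0.069 m and x of offcut_disc in the frame of scrap_box_in between -0.159 and 0.159 m and y of offcut_disc in the frame of scrap_box_in between -0.069 and 0.069 m and distance of each of finial, drawer_knob from where it was at the start of the episode below 0.015 m and angle between each of finial, drawer_knob's own z axis and vertical below 0.2 rad); the robot touches nothing.
It fails at once if an offcut is picked up: its centre rises more than 23 mm above where it lay on the board (z of any of offcut_block, offcut_notched, offcut_disc in the frame of stand_top above 0.034 m).
It fails at once if the finial or the drawer knob is shifted by more than 15 mm or knocked over (distance of any of finial, drawer_knob from where it was at the start of the episode above 0.015 m or angle between any of finial, drawer_knob's own z axis and vertical above 0.4 rad).
It also fails if it takes over 67 s, if anything falls off the work surface, if the arm or the gripper's body presses on something with over 40 N, if the wrist force passes 120 N, or if a joint passes its speed limit or range.

## Working session

There is one attempt and no reset: what is moved stays moved. The work goes in short steps, Python scripts to look and compute and a tool call to move; the robot and the scene stay as the last step left them, time stands still between calls to the robot, and variables do not carry over. Pictures are saved under pics/ and viewed, at most 10 in all, crops included, and the job is handed in when it is done.

Besides the shell and the picture viewer there is one more tool, called after "Call:" by a JSON object that holds its "op" and its "data", one argument or row to a line. move_arm: Moves the arm, as the interface text tells. Its arguments: {"type":"object","properties":{"commands":{"type":"array","items":{"type":"object","properties":{"tx":{"type":"number"},"ty":{"type":"number"},"tz":{"type":"number"},"twist":{"type":"number"},"jaw":{"type":"number"}}}},"newtons":{"type":"number"}},"required":["commands"]}

```bash
mkdir -p pics
cat > h.py <<'E'
from station import env, optics, finder
import numpy as np, cv2
from scipy.spatial.transform import Rotation as R
def ray(s,px):
    f=s["img"].shape[0]/2/np.tan(np.radians(s["vfov"])/2)
    d=np.array([(px[0]-s["cx"])/f,(px[1]-s["cy"])/f,1.]);T=s["T"]
    return T[:3,3],T[:3,:3]@d
def at_z(s,px,z):
    o,d=ray(s,px);return o+d*(z-o[2])/d[2]
E
python3 - <<'E'
from h import *
S={}
for c in("top","scene"):
    s=optics.snapshot(c);cv2.imwrite(f"pics/{c}0.png",s["img"][:,:,::-1]);S[c]=s
    print(c,s["T"][:3,3].round(3))
    for n,z in(("stand_top",.07),("scrap_box_in",.006),("stone_case",0),("offcut_block",.081),("offcut_notched",.081),("offcut_disc",.081),("finial",.07),("drawer_knob",.07)):
        for r in finder.spot_point(c,n)[:2]: print(n,round(r["score"],2),np.round(r["at"]),at_z(s,r["at"],z).round(3))
e=env.sense();print(e["time"],e["tcp_pos"],R.from_rotvec(e["orientation"]).as_matrix().round(3),e["grip_width"])
E
```

```text
top [0.388 0.018 0.939]
stand_top 0.9 [274. 197.] [ 0.553 -0.04   0.07 ]
scrap_box_in 0.68 [172. 194.] [0.591 0.178 0.006]
stone_case 0.73 [372. 215.] [ 0.509 -0.257  0.   ]
offcut_block 0.56 [289. 212.] [ 0.519 -0.067  0.081]
offcut_notched 0.57 [280. 250.] [ 0.444 -0.043  0.081]
offcut_disc 0.6 [262. 143.] [ 0.667 -0.026  0.081]
drawer_knob 0.7 [226. 172.] [0.613 0.052 0.07 ]
scene [0.928 0.433 0.603]
stand_top 0.7 [244. 168.] [ 0.558 -0.046  0.07 ]
scrap_box_in 0.92 [297. 257.] [0.596 0.175 0.006]
stone_case 0.76 [208. 138.] [ 0.511 -0.268  0.   ]
offcut_block 0.55 [255. 151.] [ 0.511 -0.064  0.081]
offcut_notched 0.55 [282. 144.] [ 0.444 -0.044  0.081]
offcut_notched 0.49 [206. 192.] [ 0.674 -0.023  0.081]
offcut_disc 0.63 [209. 193.] [ 0.67  -0.017  0.081]
finial 0.48 [239. 188.] [ 0.606 -0.     0.07 ]
drawer_knob 0.66 [252. 204.] [0.614 0.053 0.07 ]
drawer_knob 0.42 [257. 150.] [ 0.496 -0.074  0.07 ]
0.9 [ 0.28071868 -0.55841242  0.24533357] [[ 0.893  0.449  0.   ]
 [ 0.449 -0.893 -0.   ]
 [ 0.     0.    -1.   ]] 0.08539156920829934
```

Run:
```python
import cv2
a=cv2.imread("pics/top0.png")[90:300,120:420]; cv2.imwrite("pics/topc.png",cv2.resize(a,(780,546),interpolation=cv2.INTER_CUBIC))
```

```text
(no output)
```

View pics/topc.png

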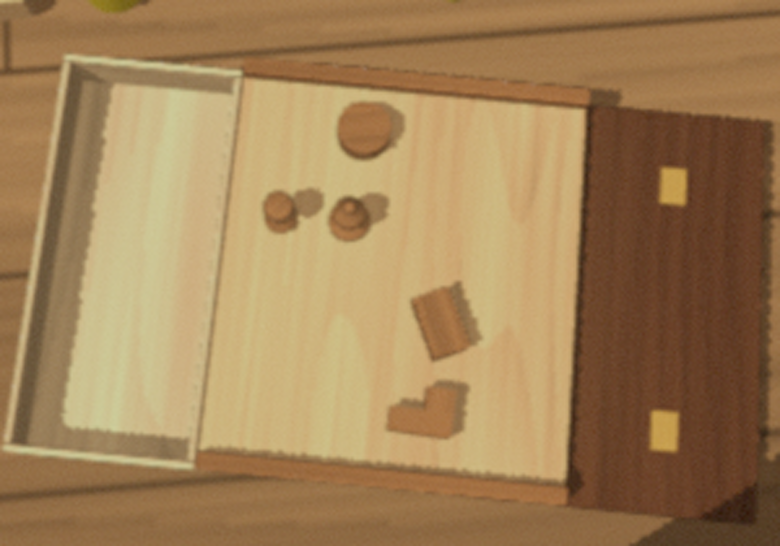

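View pics/scene0.png

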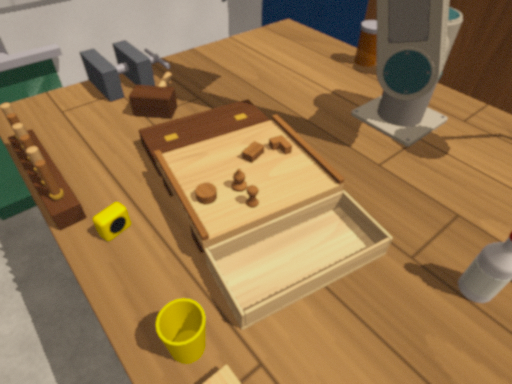

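The box is at the board's left end in the picture (+y). The disc is at crop (365,128), the finial at (350,218), the knob at (280,210), the block at (443,322) and the L at (430,412). Next I'll put these into board axes.

```bash
cat >> h.py <<'E'
C=np.array([.555,-.042]);YAW=-.171
def brd(p,c=None,yaw=None):
    c=C if c is None else c;yaw=YAW if yaw is None else yaw
    d=np.asarray(p)[:2]-c;return np.array([d[0]*np.cos(yaw)+d[1]*np.sin(yaw),-d[0]*np.sin(yaw)+d[1]*np.cos(yaw)])
E
python3 - <<'E'
from h import *
s=optics.snapshot("top")
w=lambda x,y,z:at_z(s,(120+x/2.6,90+y/2.6),z)[:2]
a,b,c,d=[w(*p) for p in((588,90,.085),(568,503,.085),(194,470,.055),(5,448,.055))]; e=w(243,66,.055);
for u,v in((b,a),(c,e)):print("edge yaw",np.arctan2(*(v-u)[::-1]).round(3),np.linalg.norm(v-u))
print(brd((a+b)/2),brd((c+e)/2),"expect y -.14, .144")
for n in("offcut_block","offcut_notched","offcut_disc","finial","drawer_knob"):
    for r in finder.outline_of("top",n)[:1]:
        m=r["mask"].astype(np.uint8);k=max(cv2.findContours(m,0,1)[0],key=cv2.contourArea)
        P=np.array([brd(at_z(s,p[0],.088)) for p in k])*1000
        q=cv2.minAreaRect(P.astype(np.float32))
        print(n,round(r["score"],2),"c",np.round(q[0],0),"sz",np.round(q[1],0),q[2],"min",P.min(0).round(),"max",P.max(0).round())
e=env.sense();print("tcp",brd(e["tcp_pos"]))
E
```

```text
edge yaw -0.174 0.3253534797338089
edge yaw -0.179 0.33273147675094206
[-0.0010327  -0.13672754] [0.00278261 0.14582629] expect y -.14, .144
offcut_block 0.58 c [-37. -32.] sz [50. 30.] 24.108633041381836 min [-64. -52.] max [-11. -12.]
offcut_notched 0.56 c [-104.  -23.] sz [50. 37.] 86.94697570800781 min [-124.  -48.] max [-87.   3.]
offcut_disc 0.8 c [112.  39.] sz [45. 41.] 5.072009086608887 min [89. 19.] max [135.  61.]
finial 0.46 c [38. 45.] sz [33. 28.] 5.043932914733887 min [21. 30.] max [55. 60.]
drawer_knob 0.61 c [40. 99.] sz [34. 26.] 5.52609395980835 min [23. 85.] max [ 57. 113.]
tcp [-0.18243363 -0.55557084]
```

Call:
{"op": "move_arm", "data": {
  "commands": [
    {"twist": -0.186,"jaw": -0.58},
    {"twist": -0.186,"jaw": -0.58},
    {"twist": -0.186,"jaw": -0.58},
    {"twist": -0.186,"jaw": -0.58},
    {"twist": -0.186,"jaw": -0.58},
    {"tx": 6,"ty": 1,"jaw": -0.58},
    {"tx": 6,"ty": 1,"jaw": -0.58},
    {"tx": 6,"ty": 1,"jaw": -0.58}
  ],
  "newtons": 40
}}

```text
validation failed for argument at $.co...
```

Call:
{"op": "move_arm", "data": {
  "commands": [
    {"tx": 6,"ty": 1,"jaw": -0.58},
    {"tx": 6,"ty": 1,"jaw": -0.58},
    {"tx": 6,"ty": 1,"jaw": -0.58},
    {"tx": 6,"ty": 1,"jaw": -0.58},
    {"tx": 5,"ty": 0.7,"jaw": -0.58},
    {"jaw": -0.58},
    {"jaw": -0.58},
    {"jaw": -0.58}
  ]
}}

```text
validation failed for argument at $.co...
```

```bash
cat > st.py <<'E'
from h import *
e=env.sense();M=R.from_rotvec(e["orientation"]).as_matrix()
print(e["time"],"brd",(brd(e["tcp_pos"])*1000).round(1),"z",e["tcp_pos"][2],"toolx ang",np.arctan2(M[1,0],M[0,0])-np.pi/2,e["grip_width"],e["ft_force"].round(2) if hasattr(e["ft_force"],"round") else e["ft_force"],np.round(e["joint_pos"],2))
E
python3 st.py
```

```text
1.2 brd [-182.4 -555.6] z 0.24530955178813454 toolx ang -1.105023540681335 0.08511274325287796 [-0.11  1.21  0.27] [-1.21  0.28 -0.03  1.27 -0.    1.47]
```

Call:
{"op": "move_arm", "data": {
  "commands": [
    {"tx": 0,"ty": 0,"tz": 0,"twist": -0.186,"jaw": -0.58},
    {"tx": 0,"ty": 0,"tz": 0,"twist": -0.186,"jaw": -0.58},
    {"tx": 0,"ty": 0,"tz": 0,"twist": -0.186,"jaw": -0.58},
    {"tx": 0,"ty": 0,"tz": 0,"twist": -0.186,"jaw": -0.58},
    {"tx": 0,"ty": 0,"tz": 0,"twist": -0.186,"jaw": -0.58},
    {"tx": 6,"ty": 1,"tz": 0,"twist": 0,"jaw": -0.58},
    {"tx": 6,"ty": 1,"tz": 0,"twist": 0,"jaw": -0.58},
    {"tx": 6,"ty": 1,"tz": 0,"twist": 0,"jaw": -0.58}
  ],
  "newtons": 40
}}

```text
time: 2.2
tcp_pos: [0.342, -0.3849, 0.2454]
orientation: [2.408, 2.018, 0.0]
ft_force: [0.6, 0.1, 0.5]
grip_width: 0.0181
grip_force: 0.0
```

```bash
python3 st.py
```

```text
2.2 brd [-151.6 -374.1] z 0.24535043543872753 toolx ang -0.1758222030789376 0.01813384515310741 [0.65 0.12 0.45] [-0.97  0.08 -0.26  1.23  0.    0.78]
```

Call:
{"op": "move_arm", "data": {
  "commands": [
    {"tx": 6,"ty": 1,"tz": 0,"twist": 0,"jaw": -0.58},
    {"tx": 6,"ty": 1,"tz": 0,"twist": 0,"jaw": -0.58},
    {"tx": 6,"ty": 1,"tz": 0,"twist": 0,"jaw": -0.58},
    {"tx": 6,"ty": 1,"tz": 0,"twist": 0,"jaw": -0.58},
    {"tx": 5.5,"ty": 0.7,"tz": 0,"twist": 0,"jaw": -0.58},
    {"tx": 0,"ty": 0,"tz": 5,"twist": 0,"jaw": -0.58},
    {"tx": 0,"ty": 0,"tz": 5,"twist": 0,"jaw": -0.58},
    {"tx": 0,"ty": 0,"tz": 0,"twist": 0,"jaw": -0.58}
  ]
}}

```text
time: 3.2
tcp_pos: [0.4355, -0.1023, 0.142]
orientation: [-2.4, -2.014, 0.007]
ft_force: [0.1, 0.6, -0.5]
grip_width: 0.018
grip_force: 0.0
```

```bash
python3 st.py;python3 - <<'E'
from h import *
s=optics.snapshot("top");a=s["img"][90:300,120:420,::-1]; cv2.imwrite("pics/t1.png",cv2.resize(a,(780,546),interpolation=cv2.INTER_CUBIC))
E
```

```text
3.2 brd [-107.5  -79.8] z 0.1419654845426519 toolx ang -0.17438707640593898 0.018024922480628057 [ 0.07  0.57 -0.47] [-0.38  0.05 -0.53  1.   -0.    1.37]
```

View pics/t1.png

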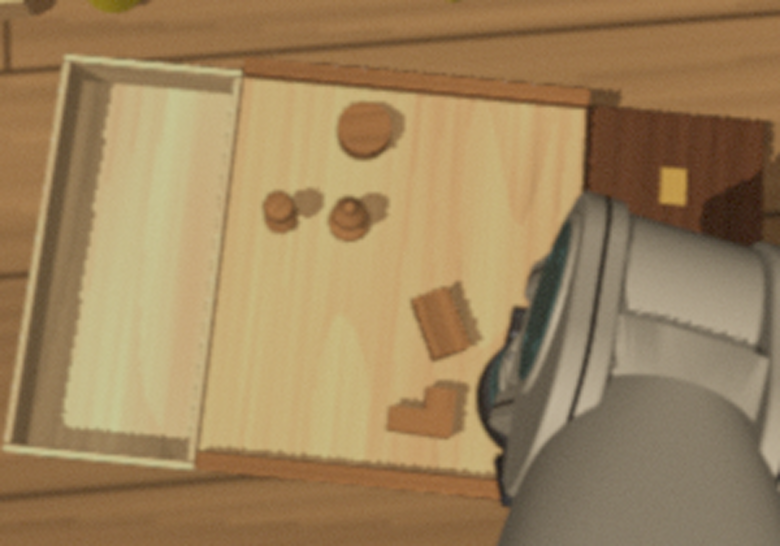

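The gripper is at crop (510,400), to the right of the L at (430,412), and nothing has moved. I'll lower it and start sweeping.

Call:
{"op": "move_arm", "data": {
  "commands": [
    {"tx": 0,"ty": 0,"tz": 3,"twist": 0,"jaw": -0.58},
    {"tx": 0,"ty": 0.2,"tz": 2.3,"twist": 0,"jaw": -0.58},
    {"tx": 0.5,"ty": 0,"tz": 0,"twist": 0,"jaw": -0.58},
    {"tx": 1,"ty": 0,"tz": 0,"twist": 0,"jaw": -0.58},
    {"tx": 1.5,"ty": 0,"tz": 0,"twist": 0,"jaw": -0.58},
    {"tx": 2,"ty": 0,"tz": 0,"twist": 0,"jaw": -0.58},
    {"tx": 2,"ty": 0,"tz": 0,"twist": 0,"jaw": -0.58},
    {"tx": 2,"ty": 0,"tz": 0,"twist": 0,"jaw": -0.58}
  ]
}}

```text
time: 4.25
tcp_pos: [0.4577, -0.0144, 0.0935]
orientation: [2.405, 2.019, 0.002]
ft_force: [0.1, -0.0, -0.3]
grip_width: 0.0182
grip_force: 0.1
```

```bash
python3 st.py;python3 - <<'E'
from h import *
s=optics.snapshot("top");a=s["img"][90:300,120:420,::-1]; cv2.imwrite("pics/t2.png",cv2.resize(a,(780,546),interpolation=cv2.INTER_CUBIC))
E
```

```text
4.25 brd [-100.6   10.6] z 0.0934551705511497 toolx ang -0.1742714082439516 0.018179263549055028 [ 0.11 -0.04 -0.28] [-0.17  0.12 -0.57  0.88  0.    1.57]
```

View pics/t2.png

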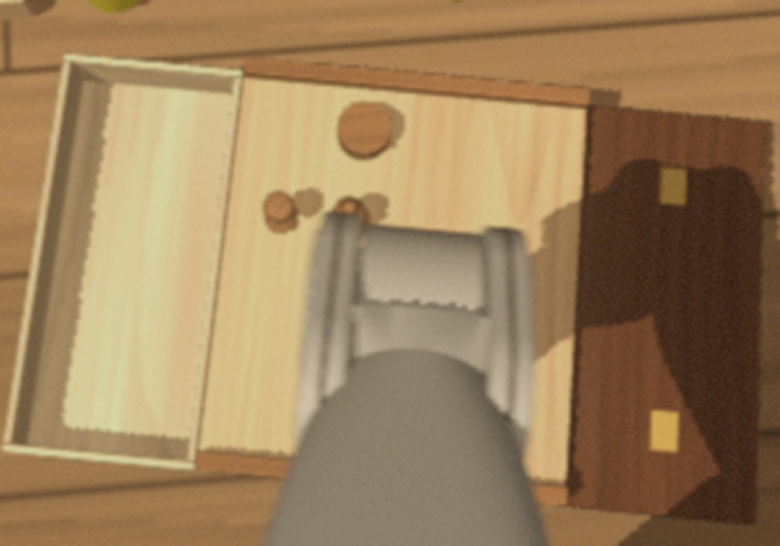

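The arm hides the L. No resistance shows, so I'll finish the stroke and then check.

Call:
{"op": "move_arm", "data": {
  "commands": [
    {"tx": 2,"ty": 0,"tz": 0.3,"twist": 0,"jaw": -0.58},
    {"tx": 2,"ty": 0,"tz": 0,"twist": 0,"jaw": -0.58},
    {"tx": 2,"ty": 0,"tz": 0,"twist": 0,"jaw": -0.58},
    {"tx": 2,"ty": 0,"tz": 0,"twist": 0,"jaw": -0.58},
    {"tx": 2,"ty": 0,"tz": 0,"twist": 0,"jaw": -0.58},
    {"tx": 2,"ty": 0,"tz": 0,"twist": 0,"jaw": -0.58},
    {"tx": 2,"ty": 0,"tz": 0,"twist": 0,"jaw": -0.58},
    {"tx": 0.8,"ty": 0,"tz": 0,"twist": 0,"jaw": -0.58}
  ]
}}

```text
time: 5.3
tcp_pos: [0.4832, 0.1313, 0.0901]
orientation: [2.405, 2.021, 0.002]
ft_force: [0.2, 0.2, -1.0]
grip_width: 0.0179
grip_force: 0.0
```

```bash
python3 st.py;python3 - <<'E'
from h import *
s=optics.snapshot("scene");a=s["img"][80:340,120:420,::-1]; cv2.imwrite("pics/t3.png",cv2.resize(a,(690,598),interpolation=cv2.INTER_CUBIC))
E
```

```text
5.3 brd [-100.3  158.5] z 0.09010293297702725 toolx ang -0.17316243820539645 0.01788507930963842 [ 0.15  0.2  -0.97] [ 0.14  0.2  -0.49  0.89 -0.    1.88]
```

View pics/t3.png

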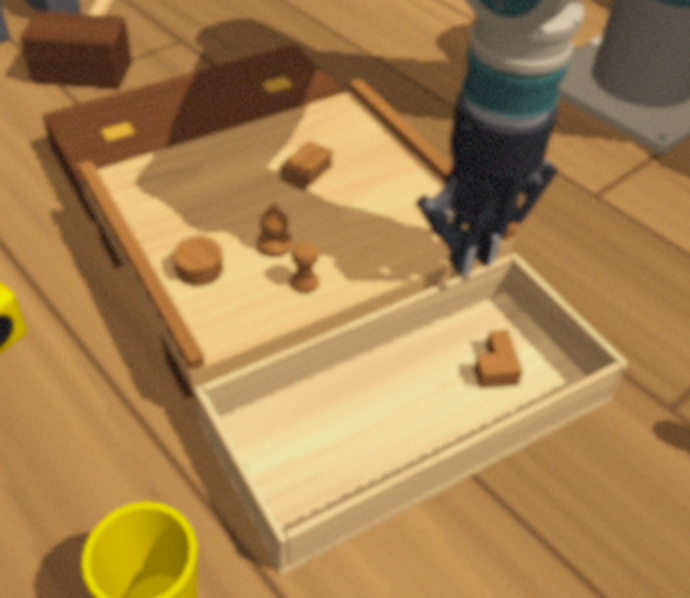

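The L (notched block) is in the box at crop (497,360), and the finial and knob are untouched. The block is next.

Call:
{"op": "move_arm", "data": {
  "commands": [
    {"tx": 0,"ty": 0,"tz": -5,"twist": 0,"jaw": -0.4},
    {"tx": -4,"ty": 0,"tz": -2,"twist": 0,"jaw": -0.4},
    {"tx": -6,"ty": 1.5,"tz": 0,"twist": 0,"jaw": -0.4},
    {"tx": -6,"ty": 2,"tz": 0,"twist": 0,"jaw": -0.4},
    {"tx": -6,"ty": 1.5,"tz": 0,"twist": 0,"jaw": -0.4},
    {"tx": -3,"ty": 1.3,"tz": 0,"twist": 0,"jaw": -0.4},
    {"tx": 0,"ty": 0,"tz": 0,"twist": 0,"jaw": -0.4},
    {"tx": 0,"ty": 0,"tz": 0,"twist": 0,"jaw": -0.4}
  ]
}}

```text
time: 6.35
tcp_pos: [0.5004, -0.1263, 0.1592]
orientation: [-2.407, -2.018, 0.0]
ft_force: [0.9, 1.0, -0.1]
grip_width: 0.0256
grip_force: 0.0
```

```bash
python3 st.py
```

```text
6.35 brd [-39.5 -92.3] z 0.15923470760677802 toolx ang -0.1754743930888476 0.025598576692732224 [ 0.9   0.99 -0.1 ] [-0.37  0.15 -0.38  1.05  0.    1.37]
```

Call:
{"op": "move_arm", "data": {
  "commands": [
    {"tx": 0,"ty": 0.2,"tz": 4,"twist": 0,"jaw": -0.4},
    {"tx": 0,"ty": 0,"tz": 2.9,"twist": 0,"jaw": -0.4},
    {"tx": 1,"ty": 0,"tz": 0,"twist": 0,"jaw": -0.4},
    {"tx": 1,"ty": 0,"tz": 0,"twist": 0,"jaw": -0.4},
    {"tx": 1,"ty": 0,"tz": 0,"twist": 0,"jaw": -0.4},
    {"tx": 1,"ty": 0,"tz": 0,"twist": 0,"jaw": -0.4},
    {"tx": 1.5,"ty": 0,"tz": 0,"twist": 0,"jaw": -0.4},
    {"tx": 1.5,"ty": 0,"tz": 0,"twist": 0,"jaw": -0.4}
  ]
}}

```text
time: 7.35
tcp_pos: [0.5156, -0.0569, 0.0906]
orientation: [2.407, 2.019, 0.001]
ft_force: [0.1, 0.1, -0.5]
grip_width: 0.0255
grip_force: 0.1
```

```bash
python3 st.py;python3 - <<'E'
from h import *
s=optics.snapshot("scene");a=s["img"][80:340,120:420,::-1]; cv2.imwrite("pics/t4.png",cv2.resize(a,(690,598),interpolation=cv2.INTER_CUBIC))
E
```

```text
7.35 brd [-36.3 -21.4] z 0.09061910396848225 toolx ang -0.17496302448667622 0.02547356484290388 [ 0.14  0.07 -0.52] [-0.23  0.22 -0.45  0.9   0.    1.51]
```

View pics/t4.png

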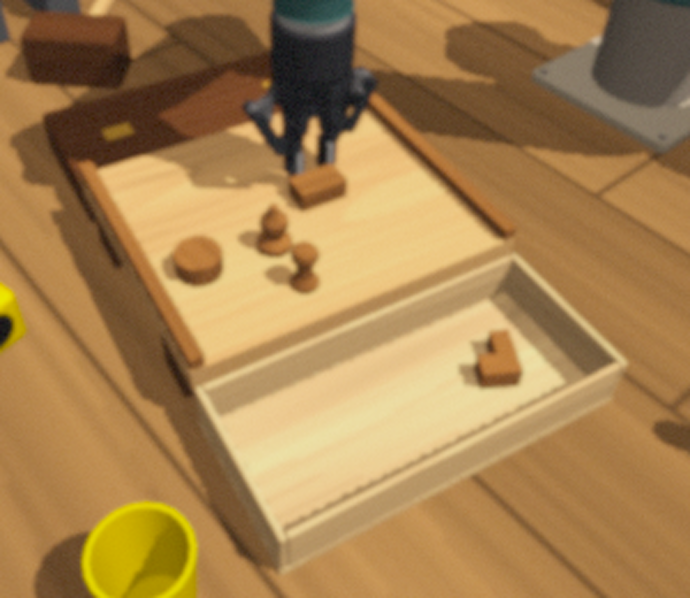

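The block is square on the fingers at crop (318,185), clear of the finial. I'll continue the sweep with a slight bias away from the finial.

Call:
{"op": "move_arm", "data": {
  "commands": [
    {"tx": 1.5,"ty": -0.2,"tz": 0,"twist": 0,"jaw": -0.4},
    {"tx": 1.5,"ty": -0.2,"tz": 0,"twist": 0,"jaw": -0.4},
    {"tx": 2,"ty": -0.2,"tz": 0,"twist": 0,"jaw": -0.4},
    {"tx": 2,"ty": 0,"tz": 0,"twist": 0,"jaw": -0.4},
    {"tx": 2,"ty": 0,"tz": 0,"twist": 0,"jaw": -0.4},
    {"tx": 2,"ty": 0,"tz": 0,"twist": 0,"jaw": -0.4},
    {"tx": 2,"ty": 0,"tz": 0,"twist": 0,"jaw": -0.4},
    {"tx": 2,"ty": 0,"tz": 0,"twist": 0,"jaw": -0.4}
  ]
}}

```text
time: 8.4
tcp_pos: [0.5354, 0.0922, 0.0903]
orientation: [-2.407, -2.019, 0.0]
ft_force: [-1.3, 0.0, 0.1]
grip_width: 0.0251
grip_force: 0.0
```

Call:
{"op": "move_arm", "data": {
  "commands": [
    {"tx": 1.5,"ty": 0,"tz": 0,"twist": 0,"jaw": -0.4},
    {"tx": 1.5,"ty": 0,"tz": 0,"twist": 0,"jaw": -0.4},
    {"tx": 0,"ty": 0,"tz": 0,"twist": 0,"jaw": -0.4},
    {"tx": 0,"ty": 0,"tz": 0,"twist": 0,"jaw": -0.4}
  ]
}}

```text
time: 8.9
tcp_pos: [0.5405, 0.1202, 0.0902]
orientation: [2.407, 2.019, -0.001]
ft_force: [-0.2, 0.0, -0.0]
grip_width: 0.0258
grip_force: 0.0
```

```bash
python3 st.py;python3 - <<'E'
from h import *
s=optics.snapshot("scene");a=s["img"][80:340,120:420,::-1]; cv2.imwrite("pics/t5.png",cv2.resize(a,(690,598),interpolation=cv2.INTER_CUBIC))
E
```

```text
8.9 brd [-41.9 157.4] z 0.0902067341087724 toolx ang -0.17512569049886006 0.025823534868063006 [-0.19  0.02 -0.  ] [ 0.1   0.28 -0.37  0.92 -0.    1.85]
```

View pics/t5.png

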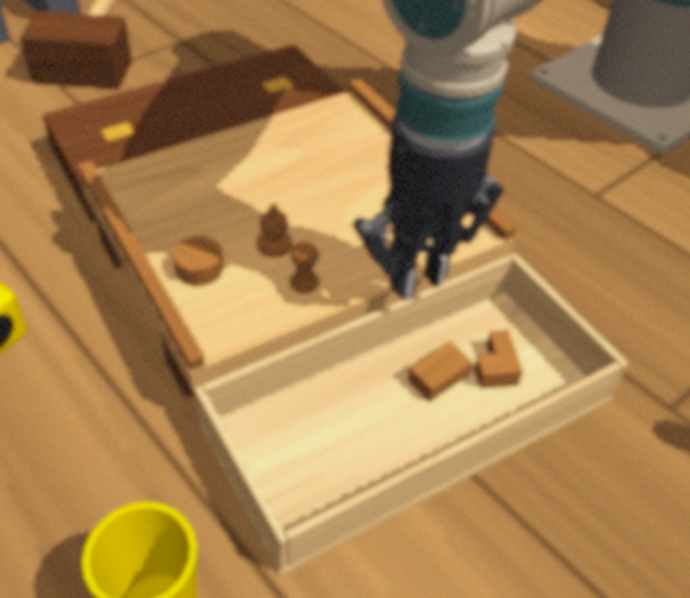

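The block is also in the box, at crop (440,370). Last is the disc; I'll travel high over the finial and knob.

Call:
{"op": "move_arm", "data": {
  "commands": [
    {"tx": 0,"ty": 0,"tz": -5,"twist": 0,"jaw": -0.4},
    {"tx": 0,"ty": 0,"tz": -5,"twist": 0,"jaw": -0.4},
    {"tx": -4,"ty": 4,"tz": 0,"twist": 0,"jaw": -0.4},
    {"tx": -4,"ty": 4,"tz": 0,"twist": 0,"jaw": -0.4},
    {"tx": -4,"ty": 4,"tz": 0,"twist": 0,"jaw": -0.4},
    {"tx": -5,"ty": 3.3,"tz": 0,"twist": 0,"jaw": -0.4},
    {"tx": 0,"ty": 0,"tz": 0,"twist": 0,"jaw": -0.4},
    {"tx": 0,"ty": 0,"tz": 0,"twist": 0,"jaw": -0.4}
  ]
}}

```text
time: 9.95
tcp_pos: [0.661, -0.0742, 0.1899]
orientation: [-2.408, -2.016, 0.001]
ft_force: [0.7, -0.4, -0.3]
grip_width: 0.0259
grip_force: 0.0
```

```bash
python3 st.py
```

```text
9.95 brd [109.9 -13.7] z 0.1898538460702326 toolx ang -0.17651596679217163 0.025883443251400778 [ 0.74 -0.36 -0.29] [-0.21  0.38 -0.    1.19  0.    1.54]
```

Call:
{"op": "move_arm", "data": {
  "commands": [
    {"tx": -0.5,"ty": 0.1,"tz": 4,"twist": 0,"jaw": -0.4},
    {"tx": 0,"ty": 0,"tz": 4,"twist": 0,"jaw": -0.4},
    {"tx": 0,"ty": 0,"tz": 2,"twist": 0,"jaw": -0.4},
    {"tx": 1,"ty": 0,"tz": 0,"twist": 0,"jaw": -0.4},
    {"tx": 1,"ty": 0,"tz": 0,"twist": 0,"jaw": -0.4},
    {"tx": 1,"ty": 0,"tz": 0,"twist": 0,"jaw": -0.4},
    {"tx": 1.5,"ty": 0,"tz": 0,"twist": 0,"jaw": -0.4},
    {"tx": 1.5,"ty": 0,"tz": 0,"twist": 0,"jaw": -0.4}
  ]
}}

```text
time: 10.95
tcp_pos: [0.6729, -0.0186, 0.0911]
orientation: [2.406, 2.018, 0.001]
ft_force: [0.0, 0.4, -0.1]
grip_width: 0.0256
grip_force: 0.2
```

```bash
python3 st.py;python3 - <<'E'
from h import *
s=optics.snapshot("scene");a=s["img"][80:340,120:420,::-1]; cv2.imwrite("pics/t6.png",cv2.resize(a,(690,598),interpolation=cv2.INTER_CUBIC))
E
```

```text
10.95 brd [112.2  43.1] z 0.09106131286809811 toolx ang -0.1748172892694151 0.02557129714153085 [ 0.03  0.43 -0.15] [-0.12  0.47 -0.09  1.01  0.    1.62]
```

View pics/t6.png

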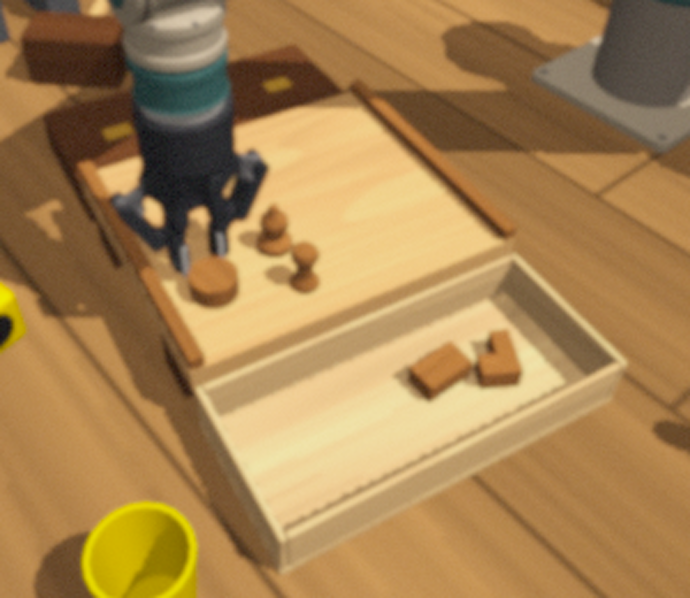

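The disc sits between the fingers at crop (213,280), and the finial and knob are clear. I'll finish the stroke and lift away.

Call:
{"op": "move_arm", "data": {
  "commands": [
    {"tx": 1.5,"ty": 0.1,"tz": 0,"twist": 0,"jaw": -0.4},
    {"tx": 1.5,"ty": 0.1,"tz": 0,"twist": 0,"jaw": -0.4},
    {"tx": 1.5,"ty": 0,"tz": 0,"twist": 0,"jaw": -0.4},
    {"tx": 1.5,"ty": 0,"tz": 0,"twist": 0,"jaw": -0.4},
    {"tx": 1.5,"ty": 0,"tz": 0,"twist": 0,"jaw": -0.4},
    {"tx": 1.5,"ty": 0,"tz": 0,"twist": 0,"jaw": -0.4},
    {"tx": 1.5,"ty": 0,"tz": 0,"twist": 0,"jaw": -0.4},
    {"tx": 1.5,"ty": 0,"tz": 0,"twist": 0,"jaw": -0.4}
  ]
}}

```text
time: 12.0
tcp_pos: [0.6953, 0.0992, 0.0903]
orientation: [-2.407, -2.019, -0.0]
ft_force: [0.4, -0.4, 0.5]
grip_width: 0.0261
grip_force: 0.0
```

Call:
{"op": "move_arm", "data": {
  "commands": [
    {"tx": 0.5,"ty": 0,"tz": 0,"twist": 0,"jaw": -0.4},
    {"tx": 0,"ty": 0,"tz": 0,"twist": 0,"jaw": -0.4},
    {"tx": 0,"ty": 0,"tz": -5,"twist": 0,"jaw": -0.4},
    {"tx": 0,"ty": 0,"tz": -5,"twist": 0,"jaw": -0.4},
    {"tx": 0,"ty": 0,"tz": 0,"twist": 0,"jaw": -0.4},
    {"tx": 0,"ty": 0,"tz": 0,"twist": 0,"jaw": -0.4}
  ]
}}

```text
time: 12.75
tcp_pos: [0.6959, 0.1025, 0.1904]
orientation: [2.408, 2.018, -0.0]
ft_force: [0.2, -0.1, -0.5]
grip_width: 0.0255
grip_force: 0.0
```

```bash
python3 st.py;python3 - <<'E'
from h import *
s=optics.snapshot("scene");a=s["img"][80:340,120:420,::-1]; cv2.imwrite("pics/t7.png",cv2.resize(a,(690,598),interpolation=cv2.INTER_CUBIC))
E
```

```text
12.75 brd [114.2 166.4] z 0.19038131997429505 toolx ang -0.17568934401491987 0.02546898096003519 [ 0.15 -0.09 -0.46] [ 0.05  0.44  0.09  1.22 -0.    1.8 ]
```

View pics/t7.png

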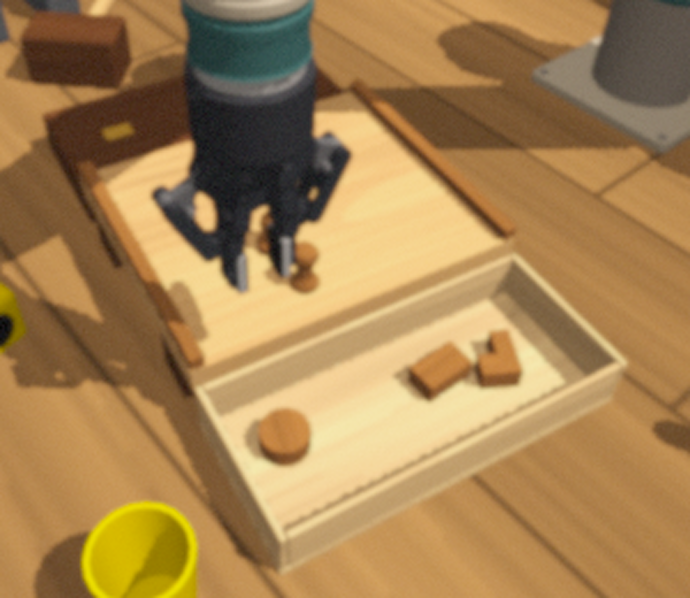

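All three offcuts lie in the box, with the disc at crop (285,435). The knob is standing at its earlier pixel position (305,270), with the finial partly hidden behind the arm, and the arm is clear of everything.

```bash
python3 -c "
from station import env;print(env.job_done())"
```

```text
the job is handed in; nothing more can be done
None
```

I swept all three offcuts off the board into the scrap box and handed the job in at about 13 s; the last picture shows the knob unmoved and the finial mostly hidden behind the arm (it was in place one view earlier), and the hand-in returned no verdict.

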